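Snap the cap back onto the oil bottle and keep it pressed home

ROBOT

A 6-joint arm with a two-finger parallel gripper is mounted at the origin on a cart in front of the work surface, level with it; the furniture and walls round the work are solid. World frame = base frame: x ahead of the robot, y to its left, z up, the work surface at z = 0. Lengths are in m, angles in rad, forces in N, time in s.
With the tool pointing down it reaches from about 0.425 to 1.125 m from the base axis. Payload 14.9 kg.
Tool frame: the origin (TCP) lies between the finger pads, 19 mm behind the fingertips; this is the grasp point; z points along the fingers, y is the line along which they close (so a half turn about z gives the same grasp; the last joint's range is limited). The gripper opens to 91 mm and grips with 3 to 60 N. Pads are 32 mm wide; open, the fingers measure 118 mm over their backs; the gripper's body (76 mm by 178 mm) begins 60 mm behind the grasp point.
Start: joints at [1.2, 0.379, 1.734, -0, 1.028, -0.033], TCP at [0.232, 0.66, 0.233] pointing down, gripper open.
Joint ranges: [-2.77, 2.77], [-0.74, 2.19], [0, 2.66], [-1.06, 4.2], [0.31, 2.87], [-3.08, 3.08]. Speed limits (rad/s): [1.89, 1.89, 2.39, 3.14, 3.14, 3.14].

INTERFACE

Orientations are given as a rotation vector (axis times angle).
In Python, from rig import monitor, imaging, workorder, models gives the robot as it stands.
- The arm moves only by the shell command python3 -m crank 'ROWS'. ROWS is JSON, a list of rows, each an object with "travel": the shift along the tool's x, y, z in m, a list of three; "twist": the turn about the tool's z in rad; "fingers": the finger opening in m, from 0 to 0.0912. In form: [{"travel": [dx, dy, dz], "twist": twist, "fingers": fingers}, ...]. A call has 1 to 20 rows; each row is the pose to reach, as a shift and turn from the pose commanded when the call began, along the tool's axes at that moment; what a row does not reach only later rows make up. A row lasts 1/8 s, in which the tool goes at most 62.5 mm and 10.7 degrees, less where a joint would pass 70% of its speed; a pose out of reach is approached as far as the arm can. A call with a gripper value outside its range is refused whole. The fingers move at their own pace and stop on an object; the grip force is fixed at half the most. Time passes only in rows, so rows that repeat a pose let the fingers close. It gives the time, the measured TCP pose, the force, the opening and the grip force at its end, in the units of the state.
- monitor.read_state(): the state, without advancing time (a new reading comes with each control period).
- imaging.get_image(name): name is "scene" or "side" or "wrist"; returns the picture (420x560x3 uint8, red, green, blue); there is no depth.
- imaging.get_calibration(name): a dict with "mtx" (3x3 intrinsics, pixels), "R" (3x3) and "t" (3): a world point X has camera coordinates R X + t. Camera axes: x right, y down, z forward; pixel columns grow to the right and rows downward; lengths in m; the calibration is good to about 2 mm. A picture is of the moment at which its call begins: read the wrist's pose just before it. get_calibration takes no time and is no camera call; for the wrist camera it gives the pose at the moment of the call.
- workorder.finish_job(): hands the job in; it is judged then, once.
Trained networks look in the newest picture that a camera, given by its name, has taken for a name from the list of things; names that differ only in an ending like _2 or _b are one class to them, and where a whole thing is asked for, a point or a joint stands for the part that bears it (a point fixed in the world has none). Each returns a list of dicts, best first, with "score" (0 to 1); they miss things now and then, are a little off and sometimes report something else, mostly with a low value. They report only what shows in the picture. A call takes as long as a camera call. They do not tell look-alikes from the thing itself.
- models.regions_of(label, camera): "pixels" (420x560 bool, what is visible of it) and "xy" ([column, row] in pixels, amid what is visible of it).
- models.tip_of(label, camera): "xy" ([column, row] in pixels: a listed point, or the origin of a listed thing).
The state is a dict: "clock": time; "q": joint angles; "qvel": joint speeds; "tau": joint torques, N m; "tool_pos": TCP position; "eef_rot": TCP orientation; "wrist_force": force on the tool from outside, world axes, zero at the start; "ft_torque": the same for the moment, N m; "opening": finger opening in m; "grip_force": force on a finger pad.
Only numpy, scipy, OpenCV 4.12 (cv2) and the standard library are available. Lean on these libraries where they do the work, as an engineer would, in place of code of your own. Each camera call takes 0.05 s, during which the arm holds its last target. There are 200 camera calls.

TASK

The snap cap has been left off the squat oil bottle. Pick the cap up, set it squarely on the bottle's open neck and press it straight down until it clicks over the bead, then keep pressing until it is fully home, leaving the bottle upright on the counter and the spice grinder and spice jar undisturbed. Do not let go: finish while still gripping the cap and pressing it down firmly (about 10 N, the weight of a one-kilogram bag).

Things in the scene. Friction and masses are not known exactly. Their poses are not given: they have to be found in the camera images.
- oil_bottle: squat round green glass bottle with a white plastic neck and no cap, loose, about 0.85 kg, 147 mm high; origin at the centre of its underside, z up. Body 68 mm across up to 88 mm high, sloping in above; white collar 39 mm across from 118 to 125 mm high; above it the white snap neck
- neck_top (a point): on the bottle's axis at the flat top of its neck, 147 mm above its underside. Neck from below, heights above the underside: groove 21 mm across (125 to 133), bead 27 mm across (widest at 136), taper to 19 mm across at 141, then a slim pilot 19 to 17 mm across up to the top
- cap_home (a point): on the bottle's axis 126.5 mm above its underside: the cap's origin when fully home. Going on, at any turn, the tongues meet the taper about 10 mm above home; resistance peaks at 8 to 10 N about 8 mm above home, then vanishes (the click; the sprung tongues may hop the bottle up by a few mm); pressing on sets the bottle down and brings the roof hard onto the neck's top
- snap_cap: black round plastic cap, ribbed outside, 42 mm across, 40 mm high, 0.1 kg, loose, standing mouth down; origin at the centre of its open rim (its underside), z up to its flat closed top. Roof inside 20.5 mm above the rim. Outer wall rigid, may be gripped anywhere. Inside, 3.5 mm above the rim, four sprung tongues in a ring leave 22 mm free
- cap_grip (a point): point on the cap's axis 25 mm above its rim, a good height for the middle of the finger pads
- cap_top (a point): centre of the cap's flat top, 40 mm above its rim. (A solid wall cabinet hangs over the back of the counter, beyond x = 0.64 m and from about 0.36 m up: keep the wrist out of it)
- grinder: spice grinder, clear waisted body with a flared head and a foot ring, 70 mm across, 138 mm high, loose; origin at the centre of its underside. A bystander
- spice_jar: small straight round spice jar with a dark lid, 41 mm across, 105 mm high, loose; origin at the centre of its underside. A bystander
There are look-alikes about, which are no part of the job. What is shaped like the snap_cap but pink or red is not meant.

How it is judged:
On the way, in this order (a step that is already met when the one before it is completed fails the run):
1. the cap is picked up off the counter in the fingers (height (world z) of snap_cap above 0.03 m and contact force between the fingers and snap_cap above 1 N), for 0.2 s.
2. the cap has clicked over the bead, is home on the neck and is still being pressed (z of snap_cap in the frame of cap_home below 0.002 m and horizontal distance between snap_cap and cap_home below 0.003 m and contact force between snap_cap and oil_bottle above 4 N), for 0.5 s.
At the end, for the whole second after the job is handed in: Cap home on the neck (height within 2 mm, axis within 3 mm and 0.1 rad), between the fingers (TCP within 30 mm of cap_grip, over 2 N) and pressed onto the bottle with over 4 N; bottle upright on the counter (tilt under 0.06 rad); all at rest (all of step 2 and z of snap_cap in the frame of cap_home above -0.003 m and angle between the z axis of snap_cap and the z axis of oil_bottle, either way round below 0.1 rad and contact force between the fingers and snap_cap above 2 N and distance between the grasp point and cap_grip below 0.03 m and angle between oil_bottle's own z axis and vertical below 0.06 rad and height (world z) of oil_bottle below 0.004 m and linear speed of each of oil_bottle, snap_cap below 0.02 m/s); the arm keeps its last pose, push and grip.
It fails at once if the bottle is tipped over (angle between oil_bottle's own z axis and vertical above 0.4 rad).
It fails at once if the grinder is disturbed (over 30 mm) (distance of grinder from where it was at the start of the episode above 0.03 m).
It fails at once if the spice jar is disturbed (over 30 mm) (distance of spice_jar from where it was at the start of the episode above 0.03 m).
It also fails if it takes over 54 s, if anything falls off the work surface, if the arm or the gripper's body presses on something with over 40 N, if the wrist force passes 120 N, or if a joint passes its speed limit or range.

## Working session

There is one attempt and no reset: what is moved stays moved. The work goes in short steps, Python scripts to look and compute and a shell command to move; the robot and the scene stay as the last step left them, time stands still between calls to the robot, and variables do not carry over. Pictures are saved under pics/ and viewed, at most 10 in all, crops included, and the job is handed in when it is done.

```bash
mkdir -p pics
cat > h.py <<'E'
import numpy as np, cv2
from rig import monitor, imaging, workorder, models
def ray(c,xy):
    k=imaging.get_calibration(c);R=np.array(k["R"]);t=np.array(k["t"])
    d=R.T@np.linalg.inv(np.array(k["mtx"]))@np.array([xy[0],xy[1],1.]);return -R.T@t,d/np.linalg.norm(d)
def tri(rays):
    A=sum(np.eye(3)-np.outer(d,d) for o,d in rays);b=sum((np.eye(3)-np.outer(d,d))@o for o,d in rays)
    p=np.linalg.solve(A,b);return p,[round(float(np.linalg.norm(np.cross(d,p-o))),4) for o,d in rays]
def atz(r,z):
    o,d=r;return o+d*(z-o[2])/d[2]
def proj(c,X):
    k=imaging.get_calibration(c);p=np.array(k["mtx"])@(np.array(k["R"])@X+np.array(k["t"]));return p[:2]/p[2]
def save(c,n):
    im=imaging.get_image(c);cv2.imwrite("pics/"+n+".png",im[:,:,::-1]);return im
E
python3 - <<'E'
from h import *
np.set_printoptions(precision=4,suppress=True)
s=monitor.read_state();print(s["tool_pos"],s["eef_rot"],s["clock"])
zs=dict(cap_top=.04,neck_top=.147,grinder=0,spice_jar=0,snap_cap=0,oil_bottle=0)
a=[save(c,c+"0") for c in("scene","side")]
cv2.imwrite("pics/both.png",cv2.resize(np.hstack(a),(800,300))[:,:,::-1])
for c in("scene","side"):
    for l,z in zs.items():
        for r in models.tip_of(l,c)[:4]:
            print(c,l,np.round(r["xy"],1),round(r["score"],2),atz(ray(c,r["xy"]),z))
print(monitor.read_state()["clock"])
E
```

```text
[0.2319 0.6601 0.2321] [-0.5281 -3.0967  0.0017] 0.0
scene cap_top [374.5 318.8] 0.92 [ 0.516  -0.2823  0.04  ]
scene cap_top [332.9 313.5] 0.89 [ 0.4613 -0.2143  0.04  ]
scene cap_top [388.9 287.1] 0.71 [ 0.5986 -0.2537  0.04  ]
scene cap_top [205.4 194.8] 0.57 [0.471  0.2418 0.04  ]
scene neck_top [197.5 154.1] 0.67 [0.4886 0.2751 0.147 ]
scene grinder [316.4 274.2] 0.89 [ 0.5265 -0.1043  0.    ]
scene spice_jar [262.6 230.1] 0.83 [0.5217 0.0802 0.    ]
scene spice_jar [314.1 271.9] 0.19 [ 0.5271 -0.0961  0.    ]
scene snap_cap [382.8 292.7] 0.95 [ 0.6011 -0.2424  0.    ]
scene snap_cap [330.2 327.6] 0.71 [ 0.4505 -0.2207  0.    ]
scene snap_cap [372.7 326.7] 0.7 [ 0.5192 -0.2819  0.    ]
scene snap_cap [374.7 331.5] 0.68 [ 0.5136 -0.2922  0.    ]
scene oil_bottle [204.2 194.4] 0.7 [0.4882 0.2779 0.    ]
side cap_top [287.8 218. ] 0.74 [ 0.5306 -0.0475  0.04  ]
side cap_top [325.3 176.7] 0.72 [ 0.4508 -0.2156  0.04  ]
side cap_top [292.8 304.1] 0.7 [0.5015 0.1891 0.04  ]
side cap_top [301.4 160.4] 0.55 [ 0.5148 -0.2843  0.04  ]
side neck_top [291.6 307.1] 0.58 [0.4983 0.2802 0.147 ]
side grinder [290.3 217.3] 0.95 [ 0.5285 -0.0976  0.    ]
side spice_jar [289.4 272.7] 0.65 [0.5163 0.0777 0.    ]
side snap_cap [324.8 191.8] 0.91 [ 0.4493 -0.2061  0.    ]
side snap_cap [272.7 178.8] 0.88 [ 0.5873 -0.2499  0.    ]
side snap_cap [302.4 174.5] 0.52 [ 0.5105 -0.2775  0.    ]
side oil_bottle [291.3 362.1] 0.84 [0.4965 0.2795 0.    ]
0.7
```

View pics/both.png

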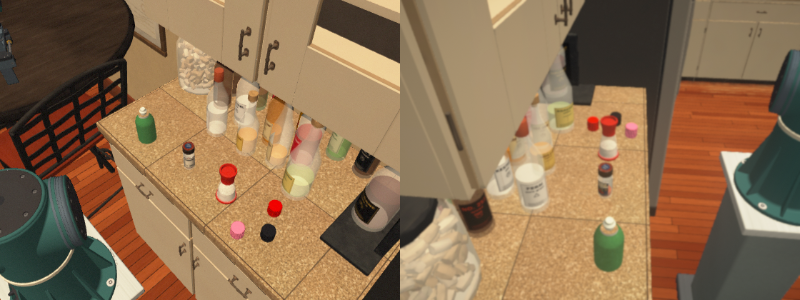

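The black cap is the real one, at about scene px (375,325), roughly (0.515, -0.283). The pink and red caps sit either side of it. The bottle is at left, about (0.493, 0.279). The tool's y axis already suits the gap between the look-alikes.

```bash
python3 -m crank '[{"travel":[-0.358,-0.362,0],"twist":0,"fingers":0.09},{"travel":[-0.358,-0.362,0],"twist":0,"fingers":0.09},{"travel":[-0.358,-0.362,0],"twist":0,"fingers":0.09},{"travel":[-0.358,-0.362,0],"twist":0,"fingers":0.09},{"travel":[-0.358,-0.362,0],"twist":0,"fingers":0.09},{"travel":[-0.358,-0.362,0],"twist":0,"fingers":0.09},{"travel":[-0.358,-0.362,0],"twist":0,"fingers":0.09},{"travel":[-0.358,-0.362,0],"twist":0,"fingers":0.09},{"travel":[-0.358,-0.362,0],"twist":0,"fingers":0.09},{"travel":[-0.579,-0.796,0],"twist":0,"fingers":0.09},{"travel":[-0.579,-0.796,0],"twist":0,"fingers":0.09},{"travel":[-0.579,-0.796,0],"twist":0,"fingers":0.09},{"travel":[-0.579,-0.796,0],"twist":0,"fingers":0.09},{"travel":[-0.579,-0.796,0],"twist":0,"fingers":0.09},{"travel":[-0.579,-0.796,0],"twist":0,"fingers":0.09},{"travel":[-0.579,-0.796,0],"twist":0,"fingers":0.09},{"travel":[-0.579,-0.796,0],"twist":0,"fingers":0.09},{"travel":[-0.579,-0.796,0],"twist":0,"fingers":0.09},{"travel":[-0.579,-0.796,0.03],"twist":0,"fingers":0.09},{"travel":[-0.579,-0.796,0.03],"twist":0,"fingers":0.09}]'
python3 - <<'E'
from h import *
from scipy.spatial.transform import Rotation as Ro
np.set_printoptions(precision=4,suppress=True)
s=monitor.read_state();p=np.array(s["tool_pos"]);R=Ro.from_rotvec(s["eef_rot"]).as_matrix();print(p,R,s["q"],s["clock"])
im=save("wrist","w1")
for r in models.tip_of("cap_top","wrist")[:4]:
    X=atz(ray("wrist",r["xy"]),.04);x,y=np.round(r["xy"]).astype(int)
    print(np.round(r["xy"],1),round(r["score"],2),X,im[y,x],"tool",R.T@(X-p))
for r in models.regions_of("snap_cap","wrist")[:4]:print(r["xy"],r["score"],np.median(im[r["pixels"]],axis=0))
E
```

```text
clock: 3.2
tool_pos: [0.5136, -0.2808, 0.2011]
eef_rot: [-0.526, -3.094, -0.002]
wrist_force: [-0.2, -0.0, 0.3]
opening: 0.0901
grip_force: 0.0
[ 0.5136 -0.2808  0.2011] [[-0.9437  0.3307 -0.0031]
 [ 0.3307  0.9437  0.002 ]
 [ 0.0036  0.0008 -1.    ]] [-0.5401  0.2436  1.9841  0.0001  0.9175 -1.774 ] 3.2
[279.  196.5] 0.66 [ 0.5177 -0.286   0.04  ] [32 31 30] tool [-0.0062 -0.0037  0.1611]
[337.3 252.7] 0.64 [ 0.5974 -0.2474  0.04  ] [218  42  39] tool [-0.0687  0.059   0.1609]
[320.2 112.6] 0.63 [ 0.4528 -0.2211  0.04  ] [246 150 167] tool [0.0766 0.036  0.1614]
[323.7, 116.0] 0.78 [246. 150. 166.]
[277.2, 195.7] 0.7 [31. 31. 31.]
[332.6, 247.1] 0.66 [215.  42.  38.]
```

View pics/w1.png

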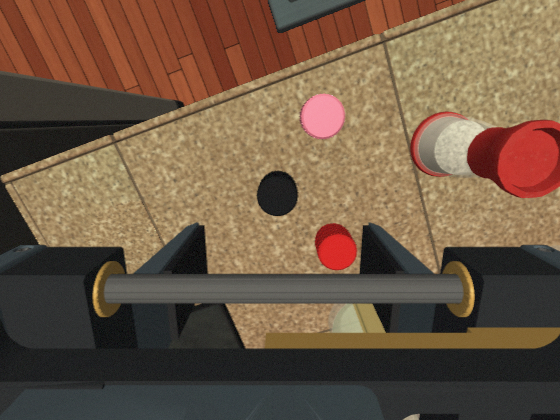

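Wrist view: the black cap is centred near (277,194), between the pink (322,116) and red (336,247) caps, and both fingers have clear gaps. I'll descend and grip.

```bash
python3 -m crank '[{"travel":[-0.006,-0.003,0.06],"twist":0,"fingers":0.09},{"travel":[-0.006,-0.003,0.12],"twist":0,"fingers":0.09},{"travel":[-0.006,-0.003,0.155],"twist":0,"fingers":0.09},{"travel":[-0.006,-0.003,0.176],"twist":0,"fingers":0.09},{"travel":[-0.006,-0.003,0.176],"twist":0,"fingers":0.09},{"travel":[-0.006,-0.003,0.176],"twist":0,"fingers":0.03},{"travel":[-0.006,-0.003,0.176],"twist":0,"fingers":0.03},{"travel":[-0.006,-0.003,0.176],"twist":0,"fingers":0.03},{"travel":[-0.006,-0.003,0.176],"twist":0,"fingers":0.03},{"travel":[-0.006,-0.003,0.176],"twist":0,"fingers":0.03},{"travel":[-0.006,-0.003,0.176],"twist":0,"fingers":0.03}]'
```

```text
clock: 4.72
tool_pos: [0.5192, -0.2873, 0.0268]
eef_rot: [0.528, 3.097, -0.0]
wrist_force: [-0.4, 1.2, 3.4]
opening: 0.0411
grip_force: 30.0
```

```bash
python3 -m crank '[{"travel":[0,0,-0.05],"twist":0,"fingers":0.03},{"travel":[0,0,-0.11],"twist":0,"fingers":0.03},{"travel":[0,0,-0.17],"twist":0,"fingers":0.03},{"travel":[0,0,-0.215],"twist":0,"fingers":0.03},{"travel":[0.212,0.526,-0.215],"twist":0,"fingers":0.03},{"travel":[0.212,0.526,-0.215],"twist":0,"fingers":0.03},{"travel":[0.212,0.526,-0.215],"twist":0,"fingers":0.03},{"travel":[0.212,0.526,-0.215],"twist":0,"fingers":0.03},{"travel":[0.212,0.526,-0.215],"twist":0,"fingers":0.03},{"travel":[0.212,0.526,-0.215],"twist":0,"fingers":0.03},{"travel":[0.212,0.526,-0.215],"twist":0,"fingers":0.03},{"travel":[0.212,0.526,-0.215],"twist":0,"fingers":0.03},{"travel":[0.212,0.526,-0.215],"twist":0,"fingers":0.03},{"travel":[0.212,0.526,-0.215],"twist":0,"fingers":0.03},{"travel":[0.212,0.526,-0.215],"twist":0,"fingers":0.03}]'
python3 - <<'E'
from h import *
np.set_printoptions(precision=4,suppress=True)
a=[save(c,c+"2") for c in("scene","side","wrist")]
for l in("cap_top","snap_cap","cap_grip","neck_top","oil_bottle","cap_home"):
    rs=[]
    for c in("scene","side","wrist"):
        t=[r for r in models.tip_of(l,c) if r["score"]>.2]
        if l in("cap_top","snap_cap","cap_grip"):
            e=proj(c,np.array(monitor.read_state()["tool_pos"]));t=[r for r in t if np.hypot(*(r["xy"]-e))<60]
        for r in t[:1]:print(l,c,np.round(r["xy"],1),round(r["score"],2));rs.append(ray(c,r["xy"]))
    if len(rs)>1:print(l,*tri(rs[:2]))
    if len(rs)>2:print(l,*tri(rs))
s=monitor.read_state();print(s["tool_pos"],s["clock"])
f=lambda im,x,y:cv2.resize(im[max(0,y):y+150,max(0,x):x+130],(390,450),interpolation=cv2.INTER_CUBIC)
e=[proj(c,np.array([.493,.279,.17])).astype(int) for c in("scene","side")]
cv2.imwrite("pics/c2.png",np.hstack([f(a[i],e[i][0]-65,e[i][1]-75) for i in(0,1)])[:,:,::-1]);print(e)
E
```

```text
clock: 6.6
tool_pos: [0.4931, 0.2791, 0.2413]
eef_rot: [-0.527, -3.097, 0.001]
wrist_force: [-0.1, 0.1, -1.1]
opening: 0.0412
grip_force: 30.0
cap_top scene [186.8 114.8] 0.38
cap_top side [297.3 253. ] 0.6
cap_top wrist [286.5 263.9] 0.82
cap_top [0.4892 0.2852 0.2625] [0.0035, 0.0035]
cap_top [0.488  0.2844 0.2619] [0.0026, 0.0047, 0.0025]
snap_cap side [300.1 278. ] 0.88
snap_cap wrist [284.7 239.8] 0.67
snap_cap [0.4892 0.2827 0.216 ] [0.002, 0.002]
cap_grip scene [193.7 123.7] 0.41
cap_grip side [296.9 265.6] 0.71
cap_grip wrist [281.1 255.4] 0.59
cap_grip [0.4939 0.2788 0.235 ] [0.0013, 0.0013]
cap_grip [0.4934 0.2791 0.2346] [0.002, 0.0007, 0.0013]
neck_top scene [200.8 154. ] 0.6
neck_top side [294.9 310.3] 0.93
neck_top wrist [287.3 215.7] 0.92
neck_top [0.4961 0.2778 0.1388] [0.003, 0.003]
neck_top [0.4977 0.2798 0.1391] [0.0025, 0.0044, 0.0033]
oil_bottle scene [205.9 191.5] 0.76
oil_bottle side [289.5 360.9] 0.86
oil_bottle wrist [282.6 178.7] 0.57
oil_bottle [0.4981 0.2803 0.0034] [0.0016, 0.0016]
oil_bottle [0.4965 0.2799 0.0033] [0.0006, 0.0031, 0.0029]
cap_home scene [199.4 155.3] 0.82
cap_home side [295.2 313.7] 0.69
cap_home wrist [285.6 208.7] 0.55
cap_home [0.4944 0.2809 0.1341] [0.0019, 0.0019]
cap_home [0.4948 0.2814 0.1342] [0.0018, 0.0022, 0.0009]
[0.4935 0.2793 0.2418] 7.65
[array([196, 145]), array([295, 296])]
```

View pics/c2.png

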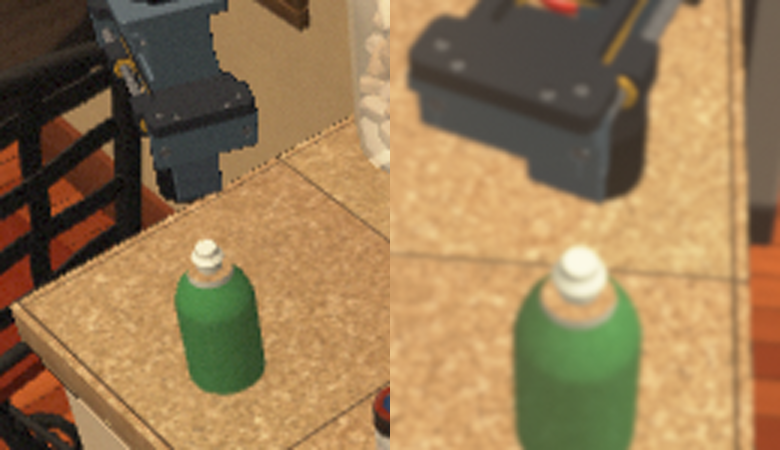

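View pics/wrist2.png

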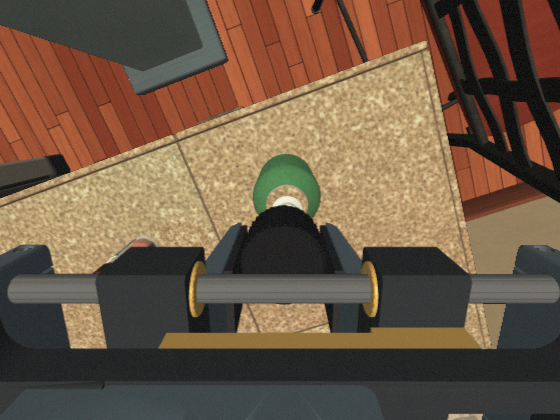

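Side and scene crops show the gripper right above the bottle, with the cap hidden by the fingers. The wrist view shows the cap in hand with its rim edge at about row 206. Behind it are the green bottle (columns 253 to 320, top edge about row 155) and a sliver of white neck. I'll fit the silhouettes to this model.

```bash
cat > fit.py <<'E'
from h import *
from scipy.optimize import least_squares
from scipy.spatial.transform import Rotation as Ro
np.set_printoptions(precision=4,suppress=True)
th=np.linspace(0,2*np.pi,360)
def circ(x,y,z,r):return np.stack([x+r*np.cos(th),y+r*np.sin(th),0*th+z])
def pj(c,P):
    k=imaging.get_calibration(c);p=np.array(k["mtx"])@(np.array(k["R"])@P+np.array(k["t"])[:,None]);return p[:2]/p[2]
def ext(c,v):
    P=np.hstack([pj(c,circ(v[0],v[1],z,.034)) for z in(0,.03,.06,.088)])
    return np.array([P[0].min(),P[0].max(),P[1].min(),P[1].max()])
def meas(c,n):
    im=cv2.imread(f"pics/{n}.png");h=cv2.cvtColor(im,cv2.COLOR_BGR2HSV)
    m=cv2.inRange(h,(45,90,30),(85,255,255))
    N,L,S,C=cv2.connectedComponentsWithStats(m)
    e=pj(c,np.array([[.495],[.28],[.05]])).ravel()
    i=min([i for i in range(1,N) if S[i,4]>150],key=lambda i:np.hypot(*(C[i]-e)))
    x,y,w,h_,a=S[i];return np.array([x-.5,x+w-.5,y-.5,y+h_-.5])
def bottle(tag):
    M={c:meas(c,c+tag) for c in("scene","side","wrist")}
    use={"scene":[0,1,3],"side":[0,1],"wrist":[0,1,2]}
    for sel in(["scene"],["wrist"],["scene","side"],["scene","side","wrist"]):
        f=lambda v:np.concatenate([(ext(c,v)-M[c])[use[c]] for c in sel])
        r=least_squares(f,[.495,.28],loss="soft_l1");print(sel,r.x,f(r.x))
E
python3 - <<'E'
from fit import *
bottle("2")
s=monitor.read_state();p=np.array(s["tool_pos"]);R=Ro.from_rotvec(s["eef_rot"]).as_matrix()
im=cv2.imread("pics/wrist2.png").astype(int).max(2)
for col in range(264,306,5):print(col,im[196:216,col])
for dx in(-.006,-.003,0,.003,.006):
    P=np.hstack([p[:,None]+R@np.stack([dx+.021*np.cos(th),.021*np.sin(th),0*th+zz]) for zz in(.0268,-.0132)])
    q=pj("wrist",P);print(dx,[round(q[1][abs(q[0]-c)<1.5].min(),1) for c in range(264,306,5)])
E
```

```text
['scene'] [0.5002 0.2835] [-0.6346  0.6882 -0.0298]
['wrist'] [0.4977 0.282 ] [-0.6212  0.6214  0.0375]
['scene', 'side'] [0.4977 0.2816] [-0.9844  0.4038  0.8483 -2.9996  0.6922]
['scene', 'side', 'wrist'] [0.4977 0.282 ] [-1.0522  0.3356  0.7702 -3.0493  0.6594 -0.64    0.6014  0.0527]
264 [137 132 134 133 130 129 126 124 126 125 129 125 123 119 110  66  25  28
  25  28]
269 [173 182 173 168 169 172 163 155 172 189 193 167  94  32  18  28  27  26
  20  23]
274 [149 152 175 178 177 192 218 226 235 234 148  47  29  25  27  27  23  28
  30  28]
279 [189 196 224 239 240 240 240 240 234 130  39  28  26  27  19  27  24  23
  19  27]
284 [218 239 242 240 241 241 223 192 178  61  28  28  27  26  26  23  25  27
  27  20]
289 [221 237 238 239 239 238 210 185 195 219  70  24  22  32  22  25  30  25
  20  20]
294 [178 185 228 233 232 233 231 231 216 172 175  62  27  24  26  20  24  24
  24  24]
299 [190 193 181 177 190 195 220 223 221 220 218 217 161  57  27  25  25  18
  19  23]
304 [168 180 200 192 188 175 180 189 195 191 199 207 207 207 199 138  95  34
  28  23]
-0.006 [np.float64(224.4), n
[... 159 characters left out ...]
np.float64(219.6), np.float64(217.6), np.float64(216.4), np.float64(215.9), np.float64(215.9), np.float64(216.5), np.float64(217.8), np.float64(219.9), np.float64(222.7)]
0 [np.float64(214.8), np.float64(212.7), np.float64(211.6), np.float64(211.1), np.float64(211.1), np.float64(211.7), np.float64(212.9), np.float64(215.1), np.float64(217.9)]
0.003 [np.float64(209.9), np.float64(207.8), np.float64(206.7), np.float64(206.2), np.float64(206.2), np.float64(206.7), np.float64(208.0), np.float64(209.9), np.float64(213.1)]
0.006 [np.float64(205.0), np.float64(202.9), np.float64(201.7), np.float64(201.2), np.float64(201.2), np.float64(201.7), np.float64(203.1), np.float64(205.0), np.float64(208.2)]
```

```bash
python3 -m crank '[{"travel":[-0.0065,0.0035,0.02],"twist":0,"fingers":0.03},{"travel":[-0.0065,0.0035,0.04],"twist":0,"fingers":0.03},{"travel":[-0.0065,0.0035,0.06],"twist":0,"fingers":0.03},{"travel":[-0.0065,0.0035,0.06],"twist":0,"fingers":0.03},{"travel":[-0.0065,0.0035,0.06],"twist":0,"fingers":0.03}]'
python3 - <<'E'
from fit import *
a=[save(c,c+"3") for c in("scene","side","wrist")]
bottle("3")
s=monitor.read_state();p=np.array(s["tool_pos"]);R=Ro.from_rotvec(s["eef_rot"]).as_matrix()
print(p,R@[.0035,.0005,0]+p)
f=lambda im,x,y:cv2.resize(im[y:y+100,x:x+86],(258,300),interpolation=cv2.INTER_CUBIC)
e=[proj(c,np.array([.497,.281,.15])).astype(int) for c in("scene","side")]
w=cv2.resize(a[2][120:270,210:360],(300,300),interpolation=cv2.INTER_CUBIC)
cv2.imwrite("pics/c3.png",np.hstack([f(a[i],e[i][0]-43,e[i][1]-50) for i in(0,1)]+[w])[:,:,::-1])
E
```

```text
clock: 8.28
tool_pos: [0.5009, 0.2805, 0.1818]
eef_rot: [-0.528, -3.097, 0.0]
wrist_force: [-0.4, 0.1, -0.1]
opening: 0.0414
grip_force: 30.0
['scene'] [0.5002 0.2835] [-0.6346  0.6882 -0.0298]
['wrist'] [0.4977 0.2808] [-0.9619  0.9632  0.0636]
['scene', 'side'] [0.4977 0.2816] [-0.9844  0.4038  0.8483 -2.9996  0.6922]
['scene', 'side', 'wrist'] [0.4977 0.2809] [-0.8092  0.5775  1.0028 -2.9448  0.7097 -0.9188  1.0118  0.0028]
[0.5011 0.2806 0.1825] [0.498  0.2823 0.1824]
```

View pics/c3.png

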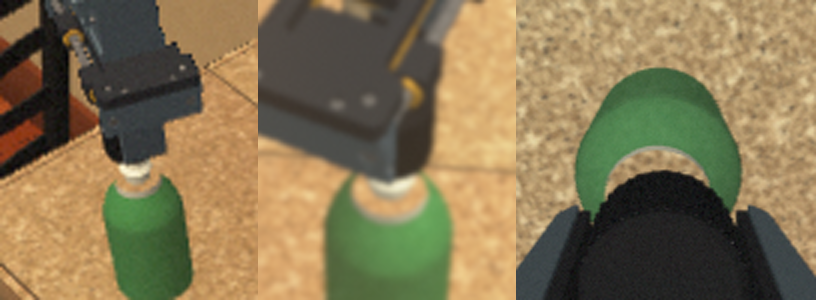

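The cap is about 1.5 mm from the neck axis, slightly to the right in the wrist crop. I'll trim y by -1 mm and lower it onto the pilot.

```bash
python3 -m crank '[{"travel":[0,-0.001,0.004],"twist":0,"fingers":0.03},{"travel":[0,-0.001,0.008],"twist":0,"fingers":0.03},{"travel":[0,-0.001,0.012],"twist":0,"fingers":0.03},{"travel":[0,-0.001,0.016],"twist":0,"fingers":0.03},{"travel":[0,-0.001,0.017],"twist":0,"fingers":0.03},{"travel":[0,-0.001,0.017],"twist":0,"fingers":0.03}]'
```

```text
clock: 9.18
tool_pos: [0.5004, 0.2795, 0.1647]
eef_rot: [-0.528, -3.097, 0.0]
wrist_force: [-0.4, 0.2, -0.2]
opening: 0.0412
grip_force: 30.0
```

```bash
python3 -m crank '[{"travel":[0,0,0.001],"twist":0,"fingers":0.03},{"travel":[0,0,0.002],"twist":0,"fingers":0.03},{"travel":[0,0,0.003],"twist":0,"fingers":0.03},{"travel":[0,0,0.003],"twist":0,"fingers":0.03}]'; python3 -m crank '[{"travel":[0,0,0.001],"twist":0,"fingers":0.03},{"travel":[0,0,0.002],"twist":0,"fingers":0.03},{"travel":[0,0,0.003],"twist":0,"fingers":0.03},{"travel":[0,0,0.003],"twist":0,"fingers":0.03}]'
```

```text
clock: 9.68
tool_pos: [0.5008, 0.2796, 0.1621]
eef_rot: [0.528, 3.096, 0.001]
wrist_force: [0.4, -1.8, 4.5]
opening: 0.0413
grip_force: 30.0
clock: 10.18
tool_pos: [0.5002, 0.2793, 0.1584]
eef_rot: [-0.528, -3.096, 0.0]
wrist_force: [0.6, 0.3, -4.5]
opening: 0.0414
grip_force: 30.0
```

It clicked at the expected height. I'll keep pressing until the cap is home.

```bash
python3 -m crank '[{"travel":[0,0,0.001],"twist":0,"fingers":0.03},{"travel":[0,0,0.002],"twist":0,"fingers":0.03},{"travel":[0,0,0.003],"twist":0,"fingers":0.03},{"travel":[0,0,0.004],"twist":0,"fingers":0.03},{"travel":[0,0,0.004],"twist":0,"fingers":0.03}]'; python3 -m crank '[{"travel":[0,0,0.0005],"twist":0,"fingers":0.03},{"travel":[0,0,0.001],"twist":0,"fingers":0.03},{"travel":[0,0,0.001],"twist":0,"fingers":0.03},{"travel":[0,0,0.001],"twist":0,"fingers":0.03}]'
```

```text
clock: 10.8
tool_pos: [0.5005, 0.2796, 0.1548]
eef_rot: [0.528, 3.097, 0.0]
wrist_force: [-0.1, 0.4, -1.0]
opening: 0.0412
grip_force: 30.0
clock: 11.3
tool_pos: [0.5004, 0.2795, 0.1537]
eef_rot: [-0.528, -3.097, 0.0]
wrist_force: [-0.8, -0.4, -0.4]
opening: 0.0412
grip_force: 30.0
```

```bash
for i in 1 2; do python3 -m crank '[{"travel":[0,0,0.0005],"twist":0,"fingers":0.03},{"travel":[0,0,0.001],"twist":0,"fingers":0.03},{"travel":[0,0,0.001],"twist":0,"fingers":0.03}]'; done
```

```text
clock: 11.68
tool_pos: [0.5007, 0.2796, 0.1533]
eef_rot: [0.528, 3.097, 0.0]
wrist_force: [-1.8, -0.6, 7.5]
opening: 0.0413
grip_force: 30.0
clock: 12.05
tool_pos: [0.5013, 0.2799, 0.1533]
eef_rot: [0.528, 3.095, 0.002]
wrist_force: [-4.2, -3.6, 19.6]
opening: 0.0412
grip_force: 30.0
```

Home at the predicted height (TCP z 0.1533 m). I'll ease the push to about 10 N and hold.

```bash
python3 -m crank '[{"travel":[0,0,-0.0006],"twist":0,"fingers":0.03},{"travel":[0,0,-0.0006],"twist":0,"fingers":0.03},{"travel":[0,0,-0.0006],"twist":0,"fingers":0.03},{"travel":[0,0,-0.0006],"twist":0,"fingers":0.03},{"travel":[0,0,-0.0006],"twist":0,"fingers":0.03},{"travel":[0,0,-0.0006],"twist":0,"fingers":0.03}]'
python3 - <<'E'
from fit import *
a=[save(c,c+"4") for c in("scene","side","wrist")]
bottle("4");s=monitor.read_state();print(s["tool_pos"],s["wrist_force"],s["ft_torque"])
e=proj("scene",np.array([.497,.281,.1])).astype(int)
f=lambda im,x,y:cv2.resize(im[y:y+100,x:x+100],(400,400),interpolation=cv2.INTER_CUBIC)
g=proj("side",np.array([.497,.281,.1])).astype(int)
cv2.imwrite("pics/c4.png",np.hstack([f(a[0],e[0]-50,e[1]-50),f(a[1],g[0]-50,g[1]-50)])[:,:,::-1])
E
```

```text
clock: 12.8
tool_pos: [0.5009, 0.2797, 0.1533]
eef_rot: [0.528, 3.096, 0.001]
wrist_force: [-2.1, -1.2, 11.3]
opening: 0.0411
grip_force: 30.0
['scene'] [0.5002 0.2835] [-0.6346  0.6882 -0.0298]
['wrist'] [0.4975 0.2812] [-0.6553  0.6553  0.0582]
['scene', 'side'] [0.4977 0.2816] [-0.9844  0.4038  0.8483 -2.9996  0.6922]
['scene', 'side', 'wrist'] [0.4976 0.2813] [-0.936   0.4546  0.944  -2.9021  0.7722 -0.6375  0.6721  0.0685]
[0.5009 0.2797 0.1533] [-2.8268 -2.3819 12.2187] [-0.3044  0.62    0.0448]
```

View pics/c4.png

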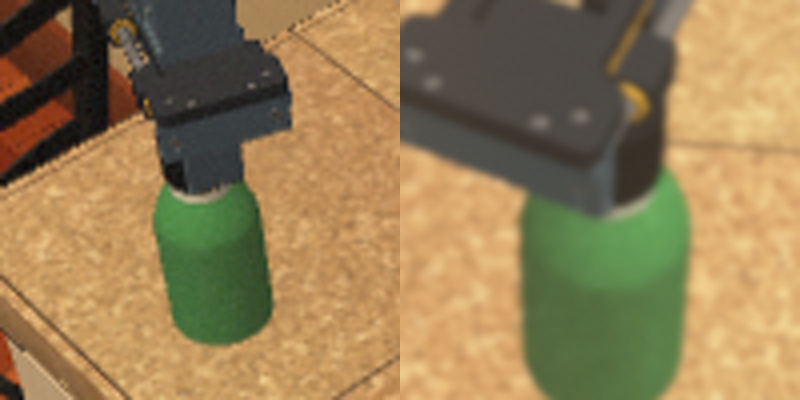

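The bottle is upright and has not shifted. The cap sits down on the collar (scene crop near (200,190)), with a steady push of about 11–12 N.

```bash
python3 -c "
from rig import workorder
print(workorder.finish_job())"
```

```text
the job is handed in; nothing more can be done
None
```

The black cap clicked on and is fully home on the upright bottle, still gripped and pressed down with about 11–12 N; the job is handed in, but it returned no verdict.

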